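# Hold the core in the casting mould

## Task

Get the small wooden mould ready for pouring a plaster trinket dish: fold its hinged plywood cover up and over until it leans back about 30 degrees past upright (120 degrees from closed) as a splash guard, then pick up the oblong core block by its grip (not the round one) and carry it over the rolling pin to the mould. Finish while holding the core still and upright inside the mould, its bottom hovering about 15 mm above the mould's floor, centred and square with an even gap all round and touching only the gripper: do not put it down or let go, I will pour with it held there. Leave the rolling pin, the round core and the other things on the table where they are.

Things in the scene. Friction and masses are not known exactly. Their poses are not given: they have to be found in the camera images.
- mould: Open-topped light wooden casting box, fixed to the table, on a grey mat on the robot's left: outside 160 (its x) x 130 (its y) x 60 mm high, walls 10 mm thick, bottom board 10 mm thick, so inside 140 x 110 x 50 mm deep. Origin: centre of its underside, z up. Its long sides run along its x; the cover is hinged on the rim of its +y long side.
- mould_floor (a point): Centre of the mould's inner floor, 10 mm above the table; axes as the mould's.
- cover (a joint): Angle (rad) of the mould's cover, a plywood panel 160 mm along the hinge x 130 mm x 8 mm, 140 g. 0 = closed, lying flat on the rim; pi/2 = upright; 2.09 = the wanted 120 degrees; stop at 2.6. It starts part open (0.55 to 1.0). The stiff hinge (friction 0.25 Nm) keeps it wherever it is left; a push of about 3 N near its free edge moves it.
- cover_hinge (a point): Middle of the cover's hinge line, on the mould's +y outer rim: 65 mm from the mould's centre along the mould's +y, 60 mm above the table. The hinge line is parallel to the mould's x.
- cover_edge (a point): Middle of the cover's free edge, on its inner (lower when closed) face, 130 mm from the hinge line. With the cover at angle q it lies, from the hinge, -130 mm*cos(q) along the mould's y and 130 mm*sin(q) up.
- core: Oblong wooden core block: block 90 (its x) x 60 (its y) x 45 mm high, and on top an upright bar grip 70 mm along x, 24 mm thick along y, from 45 to 100 mm above the underside. 175 to 350 g. Origin: centre of its underside, z up. Stands loose on the table on the robot's right; it may swap places with the round core.
- round_core: Round wooden core, diameter 76 mm, 45 mm high, with the same bar grip on top (to 100 mm). Not wanted; leave it. Origin: centre of its underside.
- pin_stand: Fixed wooden stand for the rolling pin, between the cores and the mould: two cradles 70 mm wide (its y), 240 mm apart along its x, cheeks to 60 mm high. Origin: centre of its underside, x along the pin.
- pin_center (a point): Centre of the plain rolling pin lying loose in the stand: diameter 46 mm, 360 mm long along the stand's x, its axis 63 mm and its top 86 mm above the table.
- cup: Lidded paper cup, 83 mm across, 117 mm high. Origin: centre of its underside.
- bowl: Clear plastic bowl, 120 mm across, 60 mm high. Origin: centre of its underside.
- spatula: Small spatula lying flat on the table at the robot's left. Origin on its underside.
- jar: Glass jar, 64 mm across, 90 mm high. Origin: centre of its underside.
- sponge_block: Cork sanding block, 90 x 60 x 30 mm, at the robot's right. Origin: centre of its underside.

How it is judged:
On the way, in this order (a step that is already met when the one before it is completed fails the run):
1. the cover is folded back to about 120 degrees from closed (108 to 131) (value of joint cover between 1.89 and 2.29 rad), for 0.2 s.
2. the oblong core, in the gripper, passes over the rolling pin (height (world z) of core above 0.087 m and contact force between core and the fingers above 0.5 N and y of core in the frame of pin_stand between -0.05 and 0.05 m and x of core in the frame of pin_stand between -0.19 and 0.19 m).
At the end, for the whole second after the job is handed in: The gripper holds the oblong core still, upright and parallel to the mould (0.1 rad), underside 8 to 22 mm above the mould floor, centred within 8 mm each way, touching neither mould, cover nor round core; the cover stands at 1.89 to 2.29 rad (all of step 1 and x of core in the frame of mould_floor between -0.008 and 0.008 m and y of core in the frame of mould_floor between -0.008 and 0.008 m and z of core in the frame of mould_floor between 0.008 and 0.022 m and angle between the x axis of core and the x axis of mould, either way round below 0.1 rad and angle between core's own z axis and vertical below 0.1 rad and contact force between core and the fingers above 0.5 N and contact force between core and mould below 0.1 N and contact force between core and round_core below 0.1 N and linear speed of core below 0.02 m/s); the arm keeps its last pose, push and grip.
It fails at once if the rolling pin is shifted more than 20 mm (distance of pin_center from where it was at the start of the episode above 0.02 m).
It fails at once if a bystander is shifted more than 30 mm (distance of any of round_core, cup, bowl, spatula, jar, sponge_block from where it was at the start of the episode above 0.03 m).
It also fails if it takes over 62 s, if anything falls off the work surface, if the arm or the gripper's body presses on something with over 40 N, if the wrist force passes 120 N, or if a joint passes its speed limit or range.

## Robot

A 6-joint arm with a two-finger parallel gripper is mounted at the origin on the work surface. World frame = base frame: x ahead of the robot, y to its left, z up, the work surface at z = 0. Lengths are in m, angles in rad, forces in N, time in s.
With the tool pointing down it reaches from about 0.35 to 0.775 m from the base axis. Payload 7.3 kg.
Tool frame: the origin (TCP) lies between the finger pads; the fingertips stand 25 mm ahead of it and the grasp point (between the pads) lies 6 mm ahead of it; y points along the fingers, z is the direction in which the jaws open and shut, and the axes are right-handed (so a half turn about y gives the same grasp; the last joint's range is limited). The gripper opens to 92 mm and grips with 3 to 60 N. Pads are 19 mm wide; open, the fingers measure 130 mm over their backs; the gripper's body (75 mm by 190 mm) begins 47 mm behind the grasp point.
Start: joints at [-0.146, 0.342, 1.524, -0, 1.275, -0.146], TCP at [0.525, 0, 0.252] pointing down, gripper open.
Joint ranges: [-2.53, 2.53], [-0.77, 2.02], [0.04, 2.7], [-1, 4.14], [0.28, 2.66], [-3.11, 3.11]. Speed limits (rad/s): [2.57, 2.57, 3.14, 3.14, 3.14, 3.14].

## Interface

Orientations are given as [roll, pitch, yaw] about the fixed x, y, z axes, in that order (R = Rz(yaw) Ry(pitch) Rx(roll)).
In Python, from cell import sensors, read_camera, hand_in gives the robot as it stands. The module is installed in compiled form; this text tells all that it offers.
- The arm moves only by the tool send_rows, never from a script. Its argument "motion" is a list that holds one entry, the list of rows, each a list of 4 numbers: the shift along the tool's x, y, z in m, then the turn about the tool's y in degrees. In form: [[[tx, ty, tz, twist], ...]]. A call has 1 to 8 rows; each row is the pose to reach, as a shift and turn from the pose measured when the call began, along the tool's axes at that moment; what a row does not reach only later rows make up. A row lasts 1/10 s, in which the tool goes at most 50 mm and 8.59 degrees, less where a joint would pass 70% of its speed; a pose out of reach is approached as far as the arm can. A call with a gripper value outside its range is refused whole. "gripper" is the opening, from 0 (shut) to 1 (fully open), set as the call begins (left out, the last holds). The fingers move at their own pace and stop on an object; "grip_force" is the grip in N (left out, the last holds). Time passes only in rows, so rows that repeat a pose let the fingers close. It gives the time, the measured TCP pose, the force and the opening at its end, in the units of the state.
- sensors.observe(): the state, without advancing time (a new reading comes with each control period).
- read_camera(name): name is "scene" or "side" or "wrist"; returns a dict with "frame" (400x640x3 uint8, red, green, blue), "fx", "fy", "cx", "cy" (pixels), "distortion" ([k1, k2, p1, p2, k3] as OpenCV has them; the pictures are not rectified), "extrinsics" (4x4, takes a point from world to camera coordinates). Camera axes: x right, y up, looking along -z (the intrinsics and any distortion apply to the point x, -y, -z); pixel columns grow to the right and rows downward; lengths in m; the calibration is good to about 2 mm. A picture is of the moment at which its call begins. There is no depth.
- hand_in(): hands the job in, once; it reports no verdict.
The state is a dict: "time": time; "qpos": joint angles; "qvel": joint speeds; "joint_efforts": joint torques, N m; "tool_pos": TCP position; "tool_rot": TCP orientation; "contact_force": force on the tool from outside, world axes, zero at the start; "torque": the same for the moment, N m; "opening": finger opening in m.
Only numpy, scipy, OpenCV 4.12 (cv2) and the standard library are available. Lean on these libraries where they do the work, as an engineer would, in place of code of your own. Each camera call takes 0.05 s, during which the arm holds its last target.

## Working session

There is one attempt and no reset: what is moved stays moved. The work goes in short steps, Python scripts to look and compute and a tool call to move; the robot and the scene stay as the last step left them, time stands still between calls to the robot, and variables do not carry over. Pictures are saved under pics/ and viewed, and the job is handed in when it is done.

Besides the shell and the picture viewer there is one more tool, called in YAML: its name, and indented under it one key for each argument. send_rows: Moves the arm, as the interface text tells. Its arguments: {"type":"object","properties":{"motion":{"type":"array"},"gripper":{"type":"number"},"grip_force":{"type":"number"}},"required":["motion"]}

```bash
mkdir -p pics; python3 - <<'E'
from cell import sensors, read_camera
import cv2, numpy as np
print(sensors.observe())
for n in ["scene","side","wrist"]:
    c=read_camera(n); cv2.imwrite(f"pics/{n}0.png",c["frame"][:,:,::-1]); 
    np.savez(f"pics/{n}0.npz",**c)
    print(n,c["fx"],c["fy"],c["cx"],c["cy"],c["distortion"]);print(np.round(c["extrinsics"],3))
E
```

```text
{'time': 0.0, 'qpos': array([-1.45971371e-01,  3.42707894e-01,  1.52503213e+00,  3.39993500e-06,
        1.27540164e+00, -1.46039959e-01]), 'qvel': array([-5.21280075e-04,  5.57311492e-04,  8.32761160e-04, -1.11007163e-03,
       -7.10612344e-06,  2.25851194e-05]), 'joint_efforts': array([ 7.61924657e-04, -4.31245601e+01, -2.44219762e+01,  7.17750052e-02,
        5.59406646e-02, -1.04314388e-04]), 'tool_pos': array([5.24622816e-01, 9.37048531e-05, 2.51047361e-01]), 'tool_rot': array([-1.57232837e+00,  2.28629617e-04, -1.57072891e+00]), 'contact_force': array([-0.02559134,  0.67405738, -0.50098147]), 'torque': array([0.03626524, 0.00853044, 0.03404001]), 'opening': 0.09191935945111851}
scene 419.22323316507794 419.22323316507794 319.97508992744844 210.1394094463784 [-0.00625651  0.          0.          0.          0.        ]
[[ 0.682  0.731  0.015 -0.377]
 [-0.555  0.504  0.662  0.274]
 [ 0.476 -0.46   0.75  -1.627]
 [ 0.     0.     0.     1.   ]]
side 433.0554176731162 433.0554176731162 317.8847949091008 205.13814471819998 [-0.07270787  0.          0.          0.          0.        ]
[[ 0.888 -0.459  0.021 -0.553]
 [ 0.249  0.518  0.818 -0.185]
 [-0.386 -0.722  0.574 -1.111]
 [ 0.     0.     0.     1.   ]]
wrist 291.52232409391723 291.52232409391723 318.32132646993887 202.86840322341482 [-0.00723397  0.          0.          0.          0.        ]
[[ 1.    -0.    -0.001 -0.523]
 [ 0.     0.952 -0.306  0.038]
 [ 0.001  0.306  0.952 -0.39 ]
 [ 0.     0.     0.     1.   ]]
```

View pics/scene0.png

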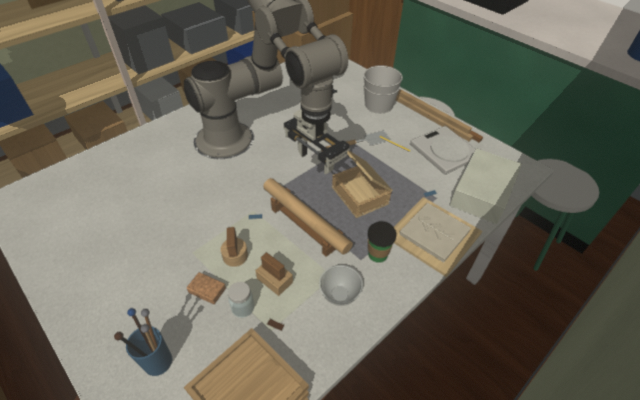

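View pics/side0.png

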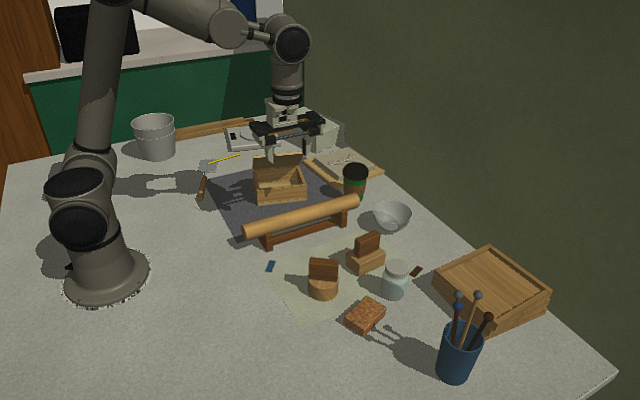

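View pics/wrist0.png

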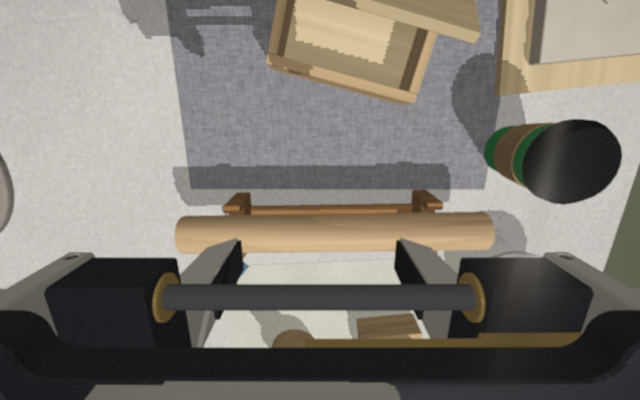

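The scene view shows the mould at about (362,195) with its cover part open. The pin is at (305,215), the round core at (233,247) and the oblong core at (274,272). The wrist view shows the mould's front edge running from (268,65) to (415,103). I'll enlarge these areas to pick corners.

```bash
cat > h.py <<'E'
import cv2, numpy as np
def load(f): return dict(np.load(f))
def ray(c,uv):
    K=np.array([[c["fx"],0,c["cx"]],[0,c["fy"],c["cy"]],[0,0,1]],float)
    p=cv2.undistortPoints(np.array([[uv]],float),K,np.array(c["distortion"],float)).ravel()
    E=np.array(c["extrinsics"]);R=E[:3,:3];o=-R.T@E[:3,3]
    d=R.T@np.array([p[0],-p[1],-1.]);return o,d/np.linalg.norm(d)
def onz(c,uv,z):
    o,d=ray(c,uv);return o+d*(z-o[2])/d[2]
def tri(*cu):
    A=np.zeros((3,3));b=np.zeros(3);rs=[]
    for c,uv in cu:
        o,d=ray(c,uv);P=np.eye(3)-np.outer(d,d);A+=P;b+=P@o;rs.append((o,P))
    x=np.linalg.solve(A,b);return x,[np.linalg.norm(P@(x-o)) for o,P in rs]
def proj(c,X):
    E=np.array(c["extrinsics"]);x=E[:3,:3]@np.array(X)+E[:3,3];K=np.array([[c["fx"],0,c["cx"]],[0,c["fy"],c["cy"]],[0,0,1]],float)
    return cv2.projectPoints(np.array([[[x[0],-x[1],-x[2]]]]),np.zeros(3),np.zeros(3),K,np.array(c["distortion"],float))[0].ravel()
def crop(c,x0,y0,w,h,s,f):
    im=cv2.resize(c["frame"][y0:y0+h,x0:x0+w,::-1],None,fx=s,fy=s,interpolation=cv2.INTER_CUBIC)
    im=np.clip(im*1.4,0,255).astype(np.uint8)
    for i in range(0,w,10): 
        cv2.line(im,(i*s,0),(i*s,4 if i%50 else 12),(0,0,255),1)
        if i%20==0: cv2.putText(im,str(x0+i),(i*s,22),0,.35,(0,0,255),1)
    for i in range(0,h,10):
        cv2.line(im,(0,i*s),(4,i*s),(0,0,255),1)
        if i%20==0: cv2.putText(im,str(y0+i),(6,i*s+4),0,.35,(0,0,255),1)
    cv2.imwrite(f,im)
E
python3 - <<'E'
from h import *
s=load("pics/scene0.npz");d=load("pics/side0.npz");w=load("pics/wrist0.npz")
crop(s,320,145,80,80,7,"pics/c1.png")
crop(d,240,140,80,70,8,"pics/c2.png")
crop(s,210,215,95,80,7,"pics/c3.png")
crop(d,300,225,95,80,7,"pics/c4.png")
crop(w,240,0,260,120,3,"pics/c5.png")
E
```

```text
(no output)
```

View pics/c1.png

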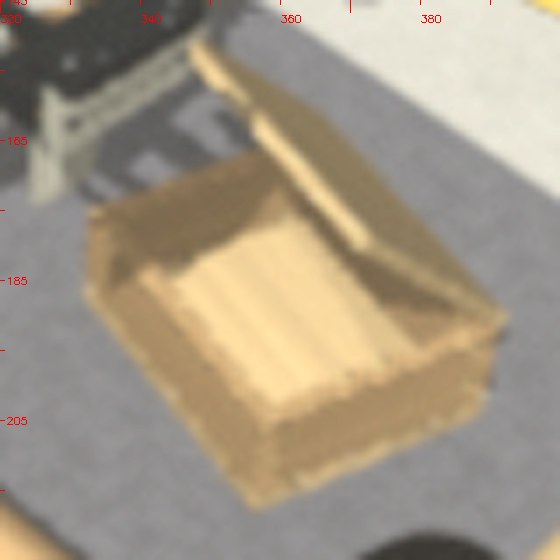

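View pics/c2.png

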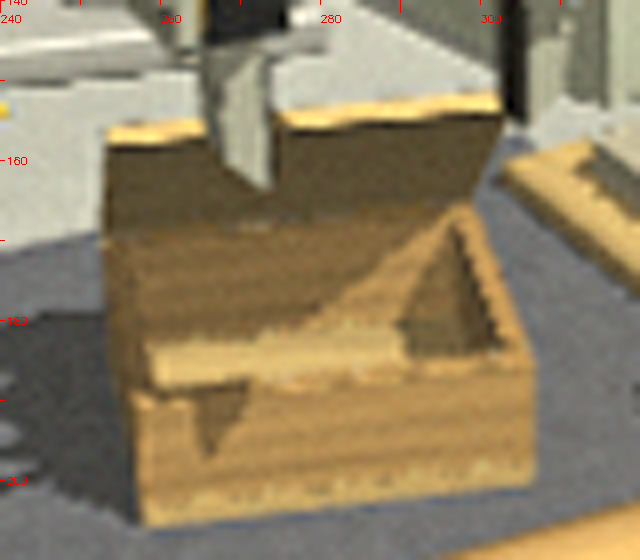

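View pics/c3.png

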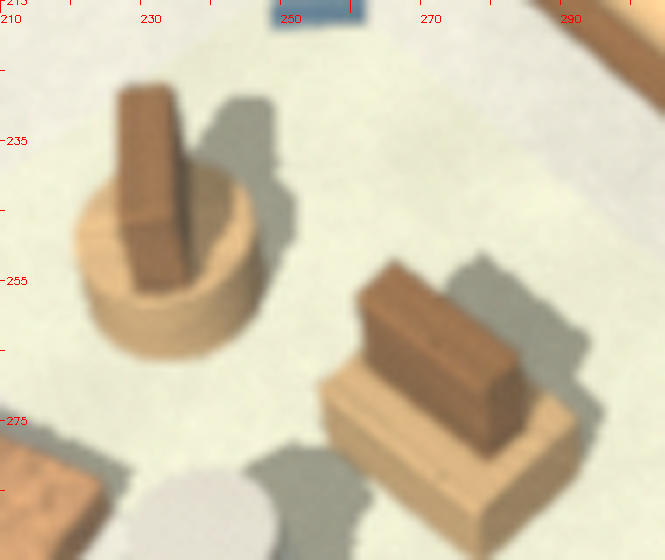

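View pics/c4.png

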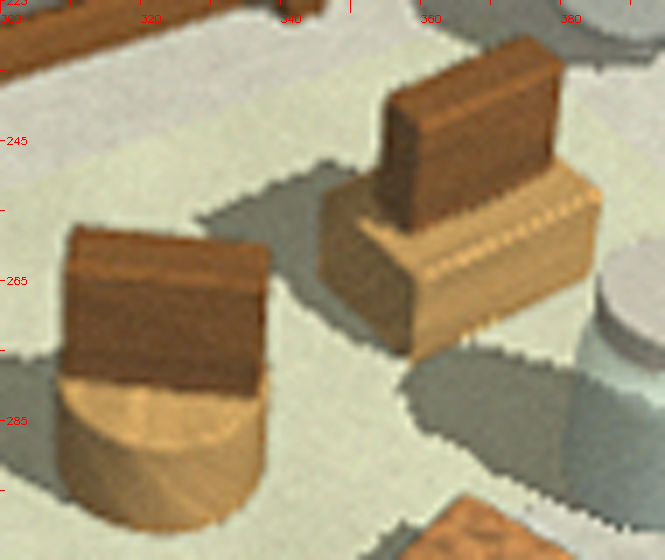

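View pics/c5.png

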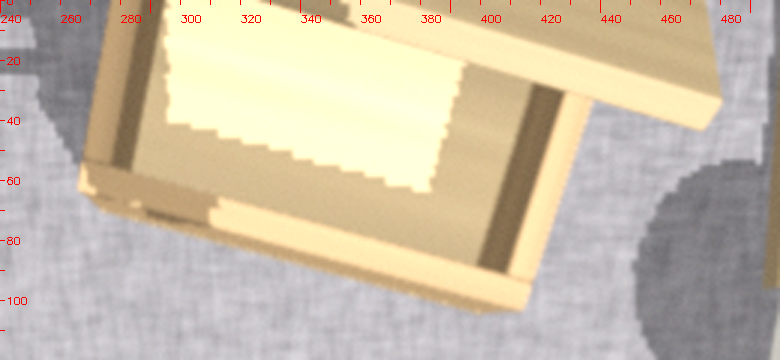

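```bash
python3 - <<'E'
from h import *
np.set_printoptions(precision=4,suppress=True)
s=load("pics/scene0.npz");d=load("pics/side0.npz");w=load("pics/wrist0.npz")
def cp(x0,y0,sc,px,py): return (x0+(px+.5)/sc-.5,y0+(py+.5)/sc-.5)
S=lambda x,y:cp(320,145,7,x,y);D=lambda x,y:cp(240,140,8,x,y);W=lambda x,y:cp(240,0,3,x,y)
print("rim w",onz(w,W(80,190),.06),onz(w,W(527,310),.06))
print("rim s",onz(s,S(90,210),.06),onz(s,S(265,425),.06))
print("rim d",onz(d,D(135,395),.06),onz(d,D(535,365),.06))
print("bot s",onz(s,S(258,507),0),onz(s,S(485,402),0)," d",onz(d,D(145,525),0),onz(d,D(535,483),0))
print("hinge corner s +x", onz(s,S(505,318),.06),"d",onz(d,D(470,205),.06),onz(d,D(105,240),.06))
# cover edge inner-lower corners; outer
print("cov tri -x outer", tri((s,S(197,40)),(d,D(107,128))))
print("cov tri +x", tri((s,S(365,245)),(d,D(500,112))), tri((s,S(365,245)),(w,W(703,129))),tri((d,D(500,112)),(w,W(703,129))))
S=lambda x,y:cp(210,215,7,x,y);D=lambda x,y:cp(300,225,7,x,y)
print("oblong grip top corners s",*[onz(s,S(*p),.1) for p in [(395,260),(358,297),(487,384),(523,350)]])
print("d",*[onz(d,D(*p),.1) for p in [(388,97),(418,130),(563,65),(530,36)]])
print("block top s",*[onz(s,S(*p),.045) for p in [(320,383),(482,515),(580,418)]])
print("block top d",*[onz(d,D(*p),.045) for p in [(415,280),(600,190),(320,200)]])
print("round grip top s",*[onz(s,S(*p),.1) for p in [(120,90),(168,85),(187,215),(125,222)]])
print("round d",*[onz(d,D(*p),.1) for p in [(77,228),(270,246),(265,280),(65,263)]])
# tri for heights
print(tri((s,S(358,297)),(d,D(418,130))))
E
```

```text
rim w [0.4704 0.1277 0.06  ] [0.6245 0.0895 0.06  ]
rim s [0.4703 0.1335 0.06  ] [0.6242 0.0946 0.06  ]
rim d [0.4737 0.1337 0.06  ] [0.6248 0.0859 0.06  ]
bot s [0.6237 0.0975 0.    ] [0.6515 0.2276 0.    ]  d [0.4729 0.1306 0.    ] [0.627  0.0898 0.    ]
hinge corner s +x [0.6533 0.2271 0.06  ] d [0.6557 0.2126 0.06  ] [0.5047 0.2516 0.06  ]
cov tri -x outer (array([0.4867, 0.1825, 0.1507]), [np.float64(0.0008847691374675768), np.float64(0.0008847691374675534)])
cov tri +x (array([0.6327, 0.1376, 0.1488]), [np.float64(0.0021197167417583403), np.float64(0.0021197167417585597)]) (array([0.6341, 0.1308, 0.1551]), [np.float64(0.003601008496517693), np.float64(0.0036010084965178986)]) (array([0.6313, 0.1284, 0.1524]), [np.float64(0.0016185663701451958), np.float64(0.001618566370145154)])
oblong grip top corners s [ 0.5966 -0.2462  0.1   ] [ 0.6008 -0.2678  0.1   ] [ 0.6658 -0.2563  0.1   ] [ 0.6631 -0.2362  0.1   ]
d [ 0.5977 -0.2507  0.1   ] [ 0.5977 -0.2714  0.1   ] [ 0.6659 -0.2632  0.1   ] [ 0.6644 -0.2433  0.1   ]
block top s [ 0.5899 -0.2849  0.045 ] [ 0.6812 -0.2755  0.045 ] [ 0.6731 -0.2185  0.045 ]
block top d [ 0.5902 -0.2894  0.045 ] [ 0.6797 -0.278   0.045 ] [ 0.5812 -0.236   0.045 ]
round grip top s [ 0.4525 -0.2766  0.1   ] [ 0.4636 -0.2605  0.1   ] [ 0.5235 -0.2937  0.1   ] [ 0.5098 -0.3139  0.1   ]
round d [ 0.4642 -0.2645  0.1   ] [ 0.5195 -0.3017  0.1   ] [ 0.5096 -0.3157  0.1   ] [ 0.4527 -0.2785  0.1   ]
(array([ 0.5996, -0.2676,  0.0972]), [np.float64(0.0008223814852111737), np.float64(0.000822381485211374)])
```

Measured: the mould centre is at about (0.562, 0.174) with yaw about -0.235, and the cover angle is about 0.76. The core is at about (0.632, -0.253) with yaw about 8°. The rim length and grip height match the sizes given, so I'll start with the cover: fingers shut, in front of its free edge.

send_rows:
  motion:
    - [[-0.03, 0, 0.006, 4], [-0.06, 0, 0.012, 8], [-0.09, 0, 0.018, 12], [-0.116, 0, 0.023, 13.5], [-0.116, 0.05, 0.023, 13.5], [-0.116, 0.1, 0.023, 13.5], [-0.116, 0.1, 0.023, 13.5]]
  gripper: 0

```text
time: 0.85
tool_pos: [0.5433, 0.116, 0.145]
tool_rot: [-1.585, -0.004, -1.806]
contact_force: [-0.9, 0.2, -0.1]
opening: 0.0404
```

```bash
python3 - <<'E'
from cell import sensors, read_camera
from h import *
o=sensors.observe();print({k:np.round(o[k],3) for k in o if k in("time","tool_pos","tool_rot","contact_force","opening","qpos")})
for n in ["scene","side"]:
    c=read_camera(n); np.savez(f"pics/{n}1.npz",**c)
crop(load("pics/scene1.npz"),310,120,100,110,5,"pics/d1.png")
crop(load("pics/side1.npz"),230,110,110,100,6,"pics/d2.png")
E
```

```text
{'time': np.float64(0.85), 'qpos': array([0.072, 0.509, 1.575, 0.   , 1.073, 0.307]), 'tool_pos': array([0.543, 0.116, 0.145]), 'tool_rot': array([-1.585, -0.004, -1.806]), 'contact_force': array([-0.87 ,  0.227, -0.128]), 'opening': np.float64(0.04)}
```

View pics/d1.png

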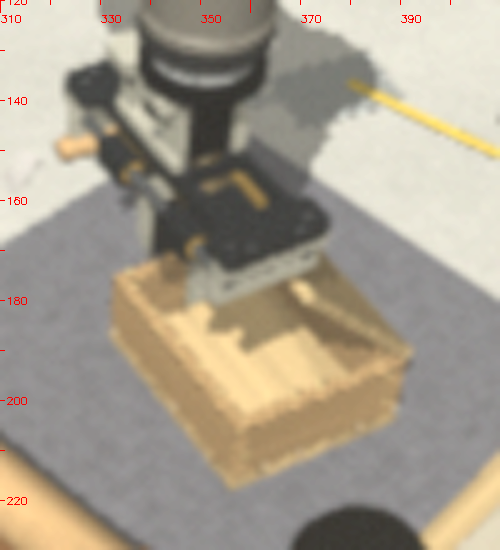

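View pics/d2.png

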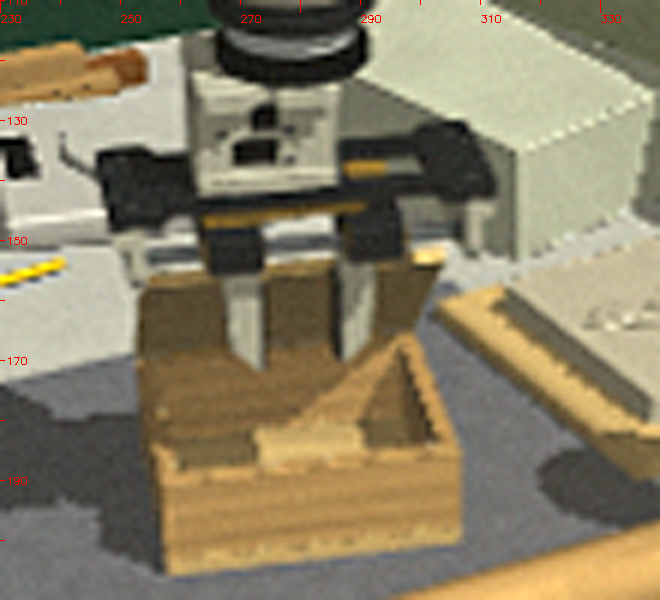

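The fingers are below the free edge and in front of it (tips at about (268,170) and (290,169) in side). The body is clear, so I push along the mould's +y while rising a little.

send_rows:
  motion:
    - [[-0.01, -0.012, 0, 0], [-0.03, -0.018, 0, 0], [-0.05, -0.02, 0, 0], [-0.07, -0.02, 0, 0], [-0.09, -0.02, 0, 0], [-0.11, -0.02, 0, 0], [-0.125, -0.02, 0, 0], [-0.125, -0.02, 0, 0]]

```text
time: 1.75
tool_pos: [0.5781, 0.2391, 0.1738]
tool_rot: [-1.57, 0.002, -1.805]
contact_force: [0.0, -0.1, -0.2]
opening: 0.0006
```

```bash
python3 - <<'E'
from cell import sensors, read_camera
from h import *
o=sensors.observe();print({k:np.round(o[k],3) for k in o if k in("time","tool_pos","tool_rot","contact_force","opening","qpos")})
for n in ["scene","side"]:
    c=read_camera(n); np.savez(f"pics/{n}2.npz",**c)
crop(load("pics/scene2.npz"),310,110,100,110,5,"pics/e1.png")
crop(load("pics/side2.npz"),230,100,110,100,6,"pics/e2.png")
E
```

```text
{'time': np.float64(1.75), 'qpos': array([2.690e-01, 5.890e-01, 1.341e+00, 1.000e-03, 1.210e+00, 5.030e-01]), 'tool_pos': array([0.578, 0.239, 0.174]), 'tool_rot': array([-1.57 ,  0.002, -1.805]), 'contact_force': array([ 0.043, -0.075, -0.187]), 'opening': np.float64(0.001)}
```

View pics/e1.png

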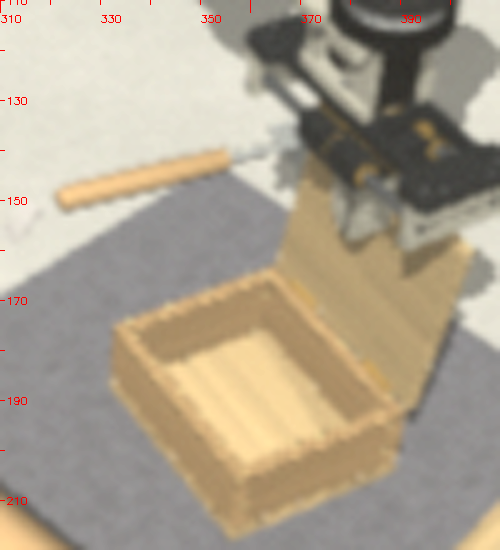

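View pics/e2.png

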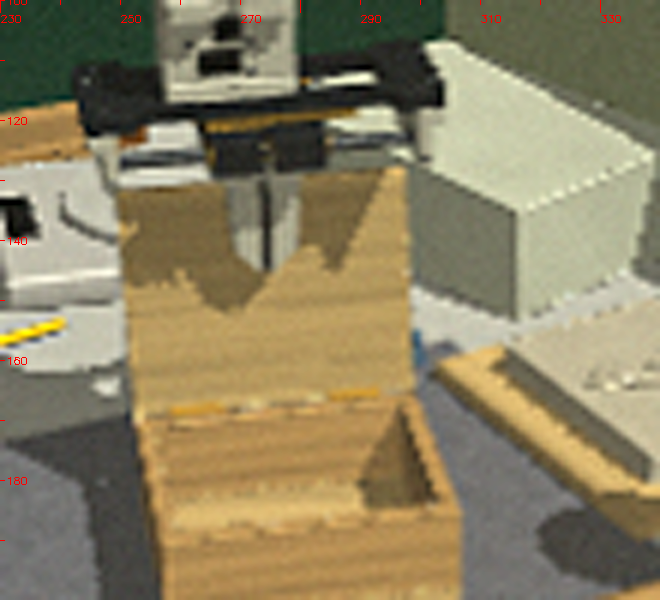

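The cover is a bit past upright (its edge at about row 128 in side). I push on and go slightly lower.

send_rows:
  motion:
    - [[-0.008, 0.003, 0, 0], [-0.016, 0.006, 0, 0], [-0.024, 0.01, 0, 0], [-0.031, 0.01, 0, 0], [-0.031, 0.01, 0, 0], [-0.031, 0.01, 0, 0]]

```text
time: 2.45
tool_pos: [0.5842, 0.2683, 0.1622]
tool_rot: [-1.573, 0.001, -1.806]
contact_force: [-0.1, 0.6, 0.3]
opening: 0.0005
```

```bash
python3 - <<'E'
from cell import sensors, read_camera
from h import *
o=sensors.observe();print({k:np.round(o[k],3) for k in o if k in("time","tool_pos","tool_rot","contact_force","opening","qpos")})
for n in ["scene","side"]:
    c=read_camera(n); np.savez(f"pics/{n}3.npz",**c)
crop(load("pics/scene3.npz"),310,110,110,110,6,"pics/f1.png")
crop(load("pics/side3.npz"),230,100,100,100,6,"pics/f2.png")
E
```

```text
{'time': np.float64(2.45), 'qpos': array([0.311, 0.632, 1.295, 0.002, 1.216, 0.545]), 'tool_pos': array([0.584, 0.268, 0.162]), 'tool_rot': array([-1.573e+00,  1.000e-03, -1.806e+00]), 'contact_force': array([-0.141,  0.622,  0.343]), 'opening': np.float64(0.0)}
```

View pics/f1.png

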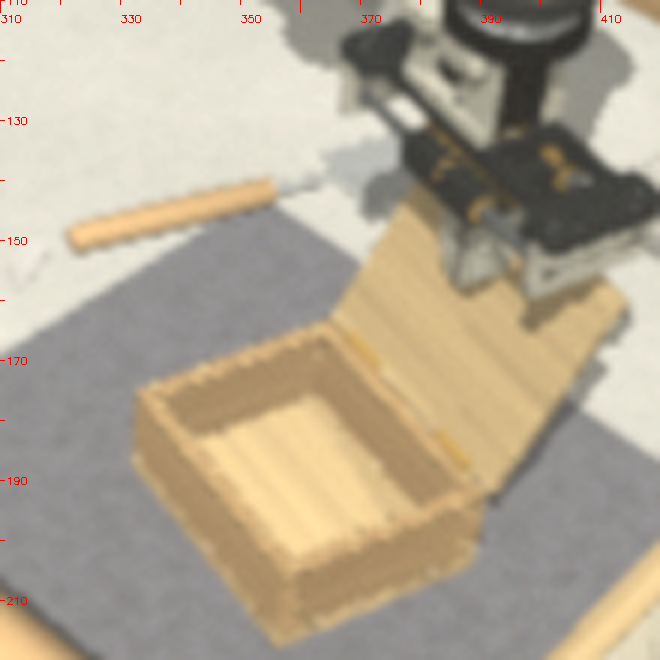

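View pics/f2.png

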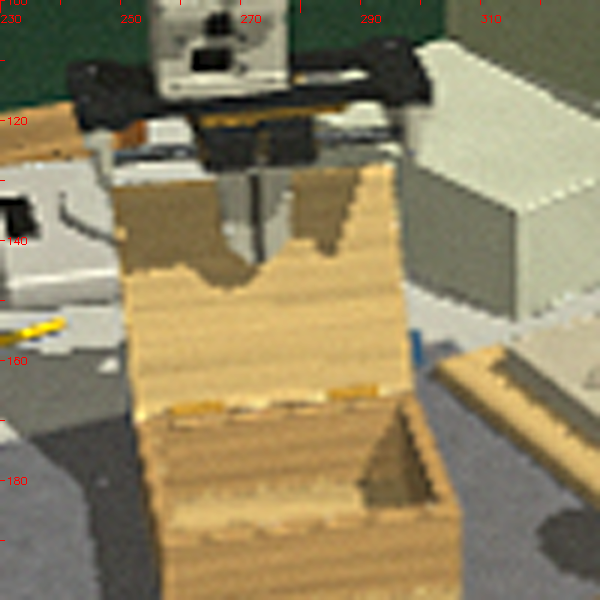

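```bash
python3 - <<'E'
from h import *
np.set_printoptions(precision=4,suppress=True)
s=load("pics/scene3.npz");d=load("pics/side3.npz")
S=lambda x,y:(310+(x+.5)/6-.5,110+(y+.5)/6-.5);D=lambda x,y:(230+(x+.5)/6-.5,100+(y+.5)/6-.5)
a=tri((s,S(625,300)),(d,D(393,166)));b=tri((s,S(488,490)),(d,D(412,392)));print(a,b)
v=a[0]-b[0];print(np.linalg.norm(v),np.degrees(np.arctan2(v[2],-(v[0]*.233+v[1]*.972))))
# using known width: plane at mould +x end
print("left free edge d",)
print("rim s",*[onz(s,S(*p),.06) for p in [(138,392),(295,558),(480,490),(330,325)]])
print("bot s",*[onz(s,S(*p),.0) for p in [(283,645),(470,570),(136,458)]])
print("floor inner s",*[onz(s,S(*p),.01) for p in [(315,395),(415,510)]])
E
```

```text
(array([0.675 , 0.2819, 0.1711]), [np.float64(0.002639414958736912), np.float64(0.0026394149587370694)]) (array([0.6568, 0.2183, 0.0599]), [np.float64(0.0021733490657864407), np.float64(0.0021733490657866866)])
0.12936146058447084 120.7009152400064
left free edge d
rim s [0.4718 0.1327 0.06  ] [0.619  0.1061 0.06  ] [0.6523 0.2176 0.06  ] [0.5063 0.2544 0.06  ]
bot s [0.6246 0.098  0.    ] [0.6571 0.2162 0.    ] [0.4674 0.1385 0.    ]
floor inner s [0.5079 0.2467 0.01  ] [0.6107 0.2201 0.01  ]
```

The triangulated cover angle is 120.7° with an edge-to-hinge length of 129 mm (130 expected), so step 1 is done. I retreat to a wrist view of mould.

send_rows:
  motion:
    - [[0.02, 0, 0, 0], [0.05, -0.02, 0, 0], [0.09, -0.06, 0.01, 0], [0.13, -0.1, 0.02, 0], [0.17, -0.1, 0.02, 0], [0.209, -0.1, 0.02, 0], [0.209, -0.1, 0.02, 0], [0.209, -0.1, 0.02, 0]]

```text
time: 3.35
tool_pos: [0.5551, 0.0593, 0.2627]
tool_rot: [-1.572, 0.002, -1.808]
contact_force: [-0.6, -0.1, -0.4]
opening: 0.0002
```

```bash
python3 - <<'E'
from cell import sensors, read_camera
from h import *
o=sensors.observe();print({k:np.round(o[k],3) for k in o if k in("time","tool_pos","tool_rot","contact_force","opening","qpos")})
for n in ["scene","side","wrist"]:
    c=read_camera(n); np.savez(f"pics/{n}4.npz",**c)
crop(load("pics/wrist4.npz"),200,0,260,190,3,"pics/g1.png")
crop(load("pics/wrist4.npz"),0,0,640,400,1,"pics/g2.png")
E
```

```text
{'time': np.float64(3.35), 'qpos': array([-0.032,  0.396,  1.412,  0.002,  1.335,  0.205]), 'tool_pos': array([0.555, 0.059, 0.263]), 'tool_rot': array([-1.572,  0.002, -1.808]), 'contact_force': array([-0.616, -0.05 , -0.354]), 'opening': np.float64(0.0)}
```

View pics/g1.png

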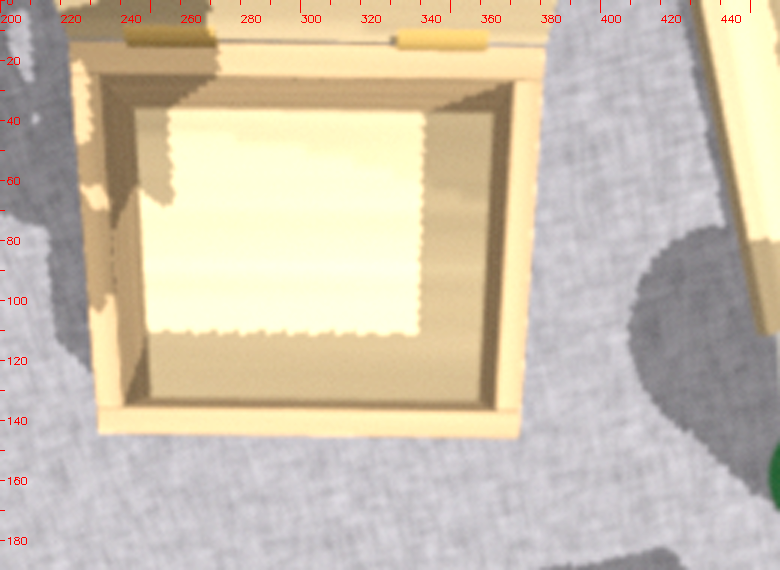

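View pics/g2.png

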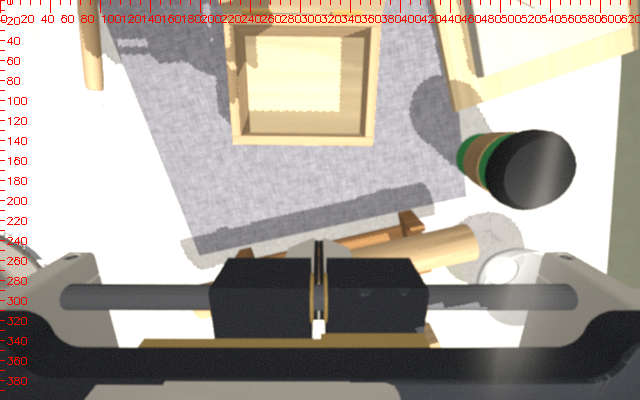

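The wrist picture shows the whole mould square-on: outer rim corners in the crop at (98,433), (520,438), (545,45) and (68,42). The cover is folded back behind it. Next I refine the mould pose and check the core's.

```bash
python3 - <<'E'
from h import *
np.set_printoptions(precision=4,suppress=True)
w=load("pics/wrist4.npz")
W=lambda x,y:(200+(x+.5)/3-.5,(y+.5)/3-.5)
for pts,z in [([(98,433),(520,438),(545,45),(68,42)],.06),([(123,407),(495,410),(513,80),(102,75)],.06),([(150,402),(478,402),(493,110),(135,108)],.01)]:
    P=np.array([onz(w,W(*p),z) for p in pts]);e=np.diff(np.vstack([P,P[:1]]),axis=0)
    print(z,P.mean(0),np.linalg.norm(e,axis=1),np.degrees([np.arctan2(e[0,1],e[0,0]),np.arctan2(-e[2,1],-e[2,0]),np.arctan2(-e[1,0],e[1,1]),np.arctan2(e[3,0],-e[3,1])]))
E
```

```text
0.06 [0.5622 0.1713 0.06  ] [0.1591 0.1295 0.1589 0.1286] [-14.1519 -13.8481 -13.9597 -14.0728]
0.06 [0.5624 0.1713 0.06  ] [0.139  0.1088 0.1383 0.1093] [-13.9375 -14.1441 -13.9526 -14.3352]
0.01 [0.562  0.1713 0.01  ] [0.1406 0.1114 0.1398 0.1122] [-13.4851 -13.8068 -14.106  -14.522 ]
```

```bash
python3 - <<'E'
from h import *
np.set_printoptions(precision=4,suppress=True)
s=load("pics/scene4.npz");d=load("pics/side4.npz")
print("jar",onz(s,(240,290),.09),onz(d,(397,266),.09))
print("bowl",onz(s,(342,282),.06),onz(d,(393,213),.06))
print("pin ends s",onz(s,(268,185),.063),onz(s,(347,243),.063),"d",onz(d,(246,232),.063),onz(d,(357,202),.063))
print("cup",onz(s,(381,233),.117),onz(d,(356,172),.117))
E
```

```text
jar [ 0.641  -0.3674  0.09  ] [ 0.6415 -0.3743  0.09  ]
bowl [ 0.7906 -0.1409  0.06  ] [ 0.787 -0.159  0.06 ]
pin ends s [ 0.3658 -0.0605  0.063 ] [ 0.7082 -0.0381  0.063 ] d [ 0.3704 -0.0603  0.063 ] [ 0.7187 -0.0683  0.063 ]
cup [0.7744 0.0265 0.117 ] [0.7573 0.0079 0.117 ]
```

The mould is fixed at (0.5622, 0.1713) with yaw -14.0°; every side came out within about 2 mm of the sizes given. The jar is clear of the planned finger span. Next I go over to the core, turned for the grip.

send_rows:
  motion:
    - [[0.04, -0.007, 0.012, 8.5], [0.08, -0.007, 0.024, 17], [0.12, -0.007, 0.036, 25.5], [0.16, -0.007, 0.048, 34], [0.2, -0.007, 0.06, 42.5], [0.24, -0.007, 0.072, 51], [0.28, -0.007, 0.085, 59.5], [0.299, -0.007, 0.093, 68]]
  gripper: 0.65

```text
time: 4.3
tool_pos: [0.5768, -0.2536, 0.2678]
tool_rot: [-1.572, -0.002, -2.999]
contact_force: [0.4, -1.3, 0.0]
opening: 0.0581
```

send_rows:
  motion:
    - [[0, 0, 0, 2], [0, 0, 0, 2]]

```text
time: 4.5
tool_pos: [0.5773, -0.2533, 0.2668]
tool_rot: [-1.573, -0.003, -3.033]
contact_force: [0.0, -0.0, 0.4]
opening: 0.0594
```

```bash
python3 - <<'E'
from cell import sensors, read_camera
from h import *
o=sensors.observe();print({k:np.round(o[k],3) for k in o if k in("time","tool_pos","tool_rot","contact_force","opening","qpos")})
for n in ["wrist"]:
    c=read_camera(n); np.savez(f"pics/{n}5.npz",**c)
crop(load("pics/wrist5.npz"),0,0,640,400,1,"pics/i1.png")
E
```

```text
{'time': np.float64(4.5), 'qpos': array([-0.535,  0.534,  1.177,  0.   ,  1.435,  0.927]), 'tool_pos': array([ 0.577, -0.253,  0.267]), 'tool_rot': array([-1.573e+00, -3.000e-03, -3.033e+00]), 'contact_force': array([ 0.02 , -0.045,  0.386]), 'opening': np.float64(0.059)}
```

View pics/i1.png

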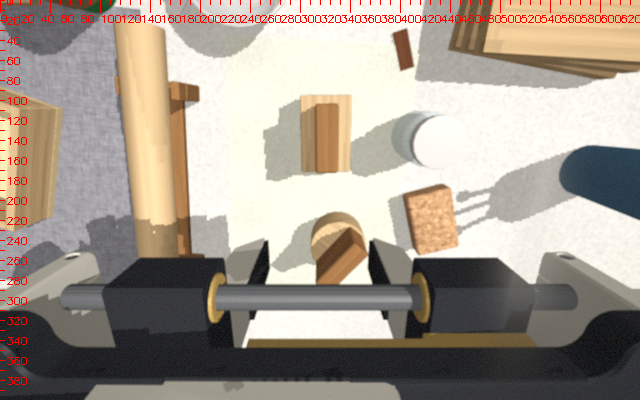

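The wrist picture shows the oblong core at about (326,133), its block spanning (300..352, 95..172). The grip runs along the image's vertical, and the pin is on the left at (145,130). I'll enlarge it for corners.

```bash
python3 - <<'E'
from h import *
crop(load("pics/wrist5.npz"),285,80,80,105,5,"pics/i2.png")
E
```

```text
(no output)
```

View pics/i2.png

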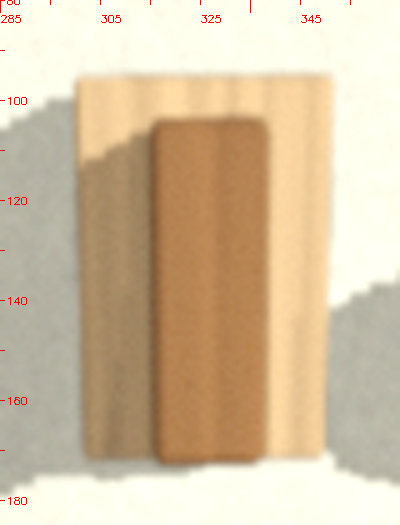

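```bash
python3 - <<'E'
from h import *
from scipy.spatial.transform import Rotation as Ro
np.set_printoptions(precision=4,suppress=True)
w=load("pics/wrist5.npz")
W=lambda x,y:(285+(x+.5)/5-.5,80+(y+.5)/5-.5)
for pts,z in [([(153,118),(268,118),(264,463),(156,463)],.1),([(77,75),(331,75),(325,458),(84,458)],.045)]:
    P=np.array([onz(w,W(*p),z) for p in pts]);e=np.diff(np.vstack([P,P[:1]]),axis=0)
    c=P.mean(0);print(c,np.linalg.norm(e,axis=1),np.degrees(np.arctan2(-e[1,1],-e[1,0])),np.degrees(np.arctan2(e[3,1],e[3,0])))
    R=Ro.from_euler('xyz',[-1.573,-.003,-3.033]).as_matrix()
    print(R, R.T@(np.array([c[0],c[1],.094])-[.5773,-.2533,.2668]))
E
```

```text
[ 0.6306 -0.2555  0.1   ] [0.0223 0.0679 0.0224 0.0679] 6.674865099911453 6.52037008334091
[[-0.9941 -0.0032  0.1084]
 [-0.1084  0.0019 -0.9941]
 [ 0.003  -1.     -0.0022]] [-0.0533  0.1726  0.0084]
[ 0.6305 -0.2555  0.045 ] [0.0578 0.0885 0.0593 0.0885] 7.1757768952348115 6.196907881004689
[[-0.9941 -0.0032  0.1084]
 [-0.1084  0.0019 -0.9941]
 [ 0.003  -1.     -0.0022]] [-0.0532  0.1726  0.0083]
```

The core is at (0.6305, -0.2555) with yaw 6.6°, and both height planes agree. The measured grip is 22×68 mm against a nominal 24×70. I line up over it, then go down to grasp.

send_rows:
  motion:
    - [[-0.03, 0.01, 0.004, -0.4], [-0.053, 0.03, 0.008, -0.4], [-0.053, 0.07, 0.008, -0.4], [-0.053, 0.1, 0.008, -0.4], [-0.053, 0.13, 0.008, -0.4], [-0.053, 0.155, 0.008, -0.4], [-0.053, 0.172, 0.008, -0.4], [-0.053, 0.172, 0.008, -0.4]]

```text
time: 5.35
tool_pos: [0.6293, -0.252, 0.0919]
tool_rot: [-1.577, -0.008, -3.021]
contact_force: [-0.7, 0.2, -0.1]
opening: 0.0599
```

```bash
python3 - <<'E'
from cell import sensors, read_camera
from h import *
o=sensors.observe();print({k:np.round(o[k],3) for k in o if k in("time","tool_pos","tool_rot","contact_force","opening","qpos")})
for n in ["side","scene"]:
    c=read_camera(n); np.savez(f"pics/{n}6.npz",**c)
crop(load("pics/side6.npz"),310,180,110,110,6,"pics/j1.png")
E
```

```text
{'time': np.float64(5.35), 'qpos': array([-4.940e-01,  7.680e-01,  1.238e+00,  1.000e-03,  1.146e+00,
        9.560e-01]), 'tool_pos': array([ 0.629, -0.252,  0.092]), 'tool_rot': array([-1.577, -0.008, -3.021]), 'contact_force': array([-0.657,  0.157, -0.122]), 'opening': np.float64(0.06)}
```

View pics/j1.png

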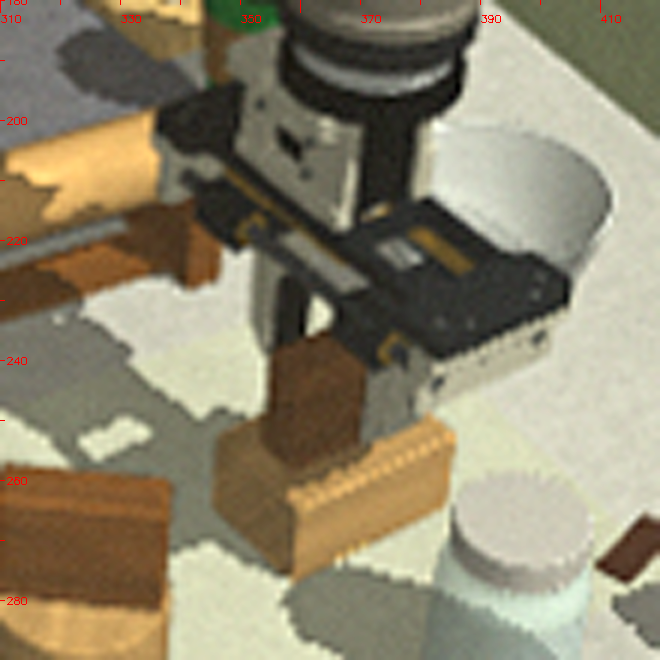

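The fingers straddle the grip, clear of the jar and block. I correct the 3 mm sideways offset and then close.

send_rows:
  motion:
    - [[0, 0, 0.003, 0], [0, 0, 0.003, 0]]

```text
time: 5.65
tool_pos: [0.6321, -0.2568, 0.0971]
tool_rot: [-1.571, -0.0, -3.021]
contact_force: [0.1, 0.7, -0.5]
opening: 0.0596
```

send_rows:
  motion:
    - [[0, 0, 0, 0], [0, 0, 0, 0], [0, 0, 0, 0], [0, 0, 0, 0], [0, 0, 0, 0], [0, 0, 0, 0]]
  gripper: 0
  grip_force: 30

```text
time: 6.25
tool_pos: [0.632, -0.2565, 0.0968]
tool_rot: [-1.572, -0.001, -3.021]
contact_force: [0.3, 1.3, -1.3]
opening: 0.0239
```

```bash
python3 - <<'E'
from cell import sensors
print({k:v.round(4) if hasattr(v,'round') else v for k,v in sensors.observe().items() if k in("time","tool_pos","tool_rot","contact_force","opening","qpos")})
E
```

```text
{'time': 6.25, 'qpos': array([-4.9810e-01,  7.6580e-01,  1.2269e+00,  6.0000e-04,  1.1501e+00,
        9.5210e-01]), 'tool_pos': array([ 0.632 , -0.2565,  0.0968]), 'tool_rot': array([-1.5719e+00, -6.0000e-04, -3.0212e+00]), 'contact_force': array([ 0.2996,  1.3229, -1.2856]), 'opening': 0.023948768064329058}
```

The grip is confirmed: the opening is 23.9 mm, matching the 24 mm bar. Now I lift.

send_rows:
  motion:
    - [[0, -0.01, 0, 0], [0, -0.03, 0, 0], [0, -0.06, 0, 0], [0, -0.09, 0, 0], [0, -0.12, 0, 0], [0, -0.135, 0, 0], [0, -0.135, 0, 0]]

```text
time: 6.95
tool_pos: [0.633, -0.2572, 0.2352]
tool_rot: [-1.569, 0.004, -3.021]
contact_force: [0.5, 0.0, -2.9]
opening: 0.0238
```

```bash
python3 - <<'E'
from cell import sensors, read_camera
from scipy.spatial.transform import Rotation as Ro
from h import *
o=sensors.observe();print({k:np.round(o[k],4) for k in o if k in("time","tool_pos","tool_rot","contact_force","opening","qpos")})
c=read_camera("side"); np.savez("pics/side7.npz",**c)
crop(c,300,130,110,130,5,"pics/k1.png")
R=Ro.from_euler('xyz',o["tool_rot"]).as_matrix()
print(R.T@(np.array([.562,.171,o["tool_pos"][2]])-o["tool_pos"]))
E
```

```text
{'time': np.float64(6.95), 'qpos': array([-4.9830e-01,  6.5310e-01,  1.0512e+00,  5.0000e-04,  1.4329e+00,
        9.5210e-01]), 'tool_pos': array([ 0.633 , -0.2572,  0.2352]), 'tool_rot': array([-1.5686,  0.0039, -3.0212]), 'contact_force': array([ 0.5305,  0.0285, -2.8713]), 'opening': np.float64(0.0238)}
[ 0.01902284 -0.00102001 -0.43364471]
```

View pics/k1.png

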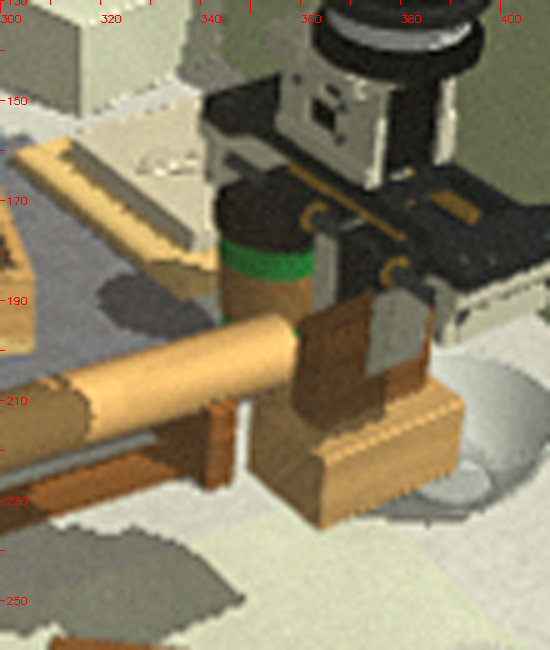

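It is held upright and off the table (2.9 N). The underside is at about 0.138 m, well above the pin's top. Now I carry it over the pin.

send_rows:
  motion:
    - [[0, 0, -0.015, 0], [0.002, 0, -0.045, 2], [0.004, 0, -0.08, 5], [0.006, 0, -0.12, 8], [0.009, 0, -0.16, 11], [0.011, 0, -0.2, 14], [0.013, 0, -0.24, 17], [0.015, 0, -0.28, 19]]

```text
time: 7.8
tool_pos: [0.5819, 0.0219, 0.2313]
tool_rot: [-1.571, -0.002, 2.929]
contact_force: [-0.6, -0.3, -2.6]
opening: 0.024
```

```bash
cat > tgt.py <<'E'
from cell import sensors
from scipy.spatial.transform import Rotation as Ro
from h import *
o=sensors.observe();print({k:np.round(o[k],4) for k in o if k in("time","tool_pos","tool_rot","contact_force","opening","qvel")})
R=Ro.from_euler('xyz',o["tool_rot"]).as_matrix()
print("shift",np.round(R.T@(np.array([.5622,.1713,o["tool_pos"][2]])-o["tool_pos"]),4), "twist",np.degrees(o["tool_rot"][2])%360-166, "tilt",np.degrees(np.arccos(-R[2,1])),"dz",o["tool_pos"][2]-.1218)
E
python3 tgt.py
```

```text
{'time': np.float64(7.8), 'qvel': array([ 6.589e-01, -1.204e-01,  1.961e-01,  8.000e-04, -8.280e-02,
        9.856e-01]), 'tool_pos': array([0.5819, 0.0219, 0.2313]), 'tool_rot': array([-1.5710e+00, -2.4000e-03,  2.9288e+00]), 'contact_force': array([-0.6166, -0.3124, -2.566 ]), 'opening': np.float64(0.024)}
shift [ 0.0508  0.0002 -0.1419] twist 1.806821259594642 tilt 0.1369366083060667 dz 0.10947107867278351
```

send_rows:
  motion:
    - [[0.012, 0, -0.035, 1.8], [0.025, 0, -0.07, 1.8], [0.038, 0, -0.105, 1.8], [0.046, 0, -0.13, 1.8], [0.051, 0, -0.142, 1.8], [0.051, 0, -0.142, 1.8], [0.051, 0, -0.142, 1.8]]

```text
time: 8.5
tool_pos: [0.5616, 0.171, 0.2308]
tool_rot: [-1.57, -0.003, 2.898]
contact_force: [-0.1, -0.7, -2.3]
opening: 0.0238
```

```bash
python3 tgt.py;  python3 - <<'E'
from cell import read_camera
from h import *
for n in ["scene","side"]:
    c=read_camera(n); np.savez(f"pics/{n}8.npz",**c)
crop(load("pics/scene8.npz"),310,100,110,120,5,"pics/l1.png")
crop(load("pics/side8.npz"),230,90,110,120,5,"pics/l2.png")
E
```

```text
{'time': np.float64(8.5), 'qvel': array([-0.0231, -0.0026, -0.0051, -0.0025,  0.0021,  0.001 ]), 'tool_pos': array([0.5616, 0.171 , 0.2308]), 'tool_rot': array([-1.5698, -0.0034,  2.8976]), 'contact_force': array([-0.0667, -0.6988, -2.2545]), 'opening': np.float64(0.0238)}
shift [-0.0005 -0.     -0.0004] twist 0.020970387328617335 tilt 0.20466519193340235 dz 0.10895367195454962
```

View pics/l1.png

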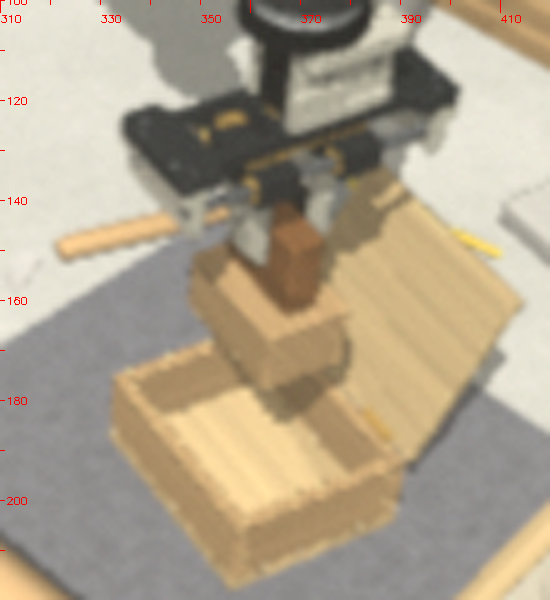

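View pics/l2.png

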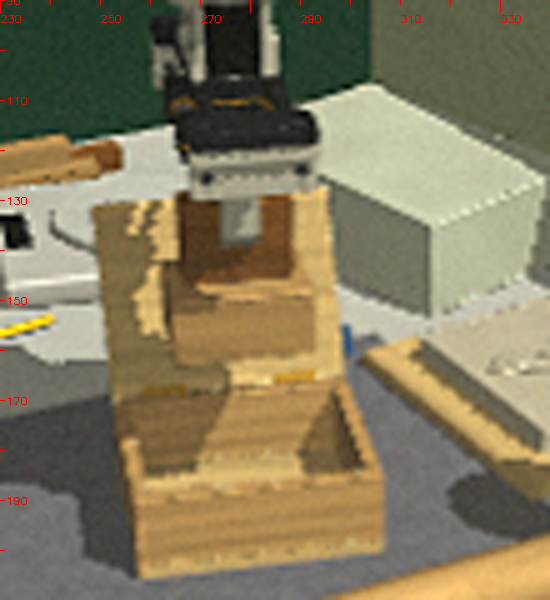

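The core is centred and square above the mould, with the cover still back. I lower it 109 mm, adding a 2 mm correction for the measured grip offset along the bar.

send_rows:
  motion:
    - [[-0.002, 0.015, 0, 0], [-0.002, 0.035, 0, 0], [-0.002, 0.055, 0, 0], [-0.002, 0.075, 0, 0], [-0.002, 0.092, 0, 0], [-0.002, 0.103, 0, 0], [-0.002, 0.109, 0, 0], [-0.002, 0.109, 0, 0]]

```text
time: 9.4
tool_pos: [0.5637, 0.1692, 0.1216]
tool_rot: [-1.57, -0.004, 2.895]
contact_force: [0.0, -0.1, -3.4]
opening: 0.0238
```

send_rows:
  motion:
    - [[0, 0, 0, 0], [0, 0, 0, 0]]

```text
time: 9.6
tool_pos: [0.5642, 0.1692, 0.1225]
tool_rot: [-1.57, -0.002, 2.895]
contact_force: [0.7, 0.7, -2.8]
opening: 0.0237
```

```bash
python3 tgt.py;  python3 - <<'E'
from cell import read_camera
from h import *
for n in ["scene","side","wrist"]:
    c=read_camera(n); np.savez(f"pics/{n}9.npz",**c)
crop(load("pics/scene9.npz"),320,120,100,105,7,"pics/m1.png") if 0 else crop(load("pics/scene9.npz"),320,130,100,90,6,"pics/m1.png")
crop(load("pics/side9.npz"),240,110,85,100,6,"pics/m2.png")
crop(load("pics/wrist9.npz"),0,0,640,400,1,"pics/m3.png")
E
```

```text
{'time': np.float64(9.6), 'qvel': array([ 0.0041, -0.0003,  0.0048,  0.0003, -0.0028,  0.0006]), 'tool_pos': array([0.5642, 0.1692, 0.1225]), 'tool_rot': array([-1.5704e+00, -2.2000e-03,  2.8951e+00]), 'contact_force': array([ 0.7284,  0.7309, -2.8107]), 'opening': np.float64(0.0237)}
shift [ 0.0025  0.     -0.0016] twist -0.12382198940949252 tilt 0.12837378039498673 dz 0.0006842749603262338
```

View pics/m1.png

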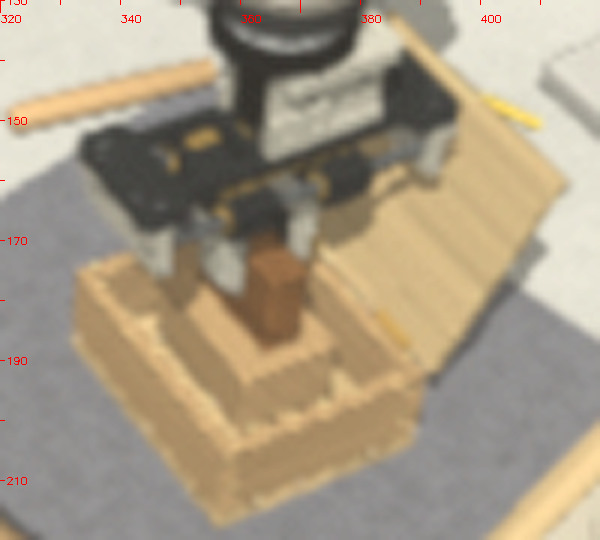

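View pics/m2.png

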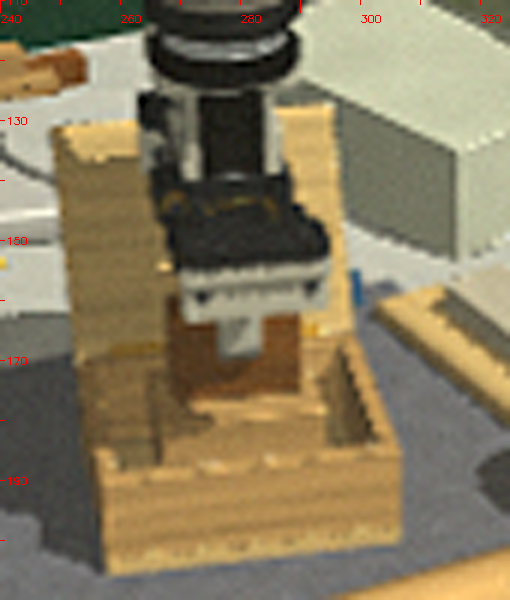

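View pics/m3.png

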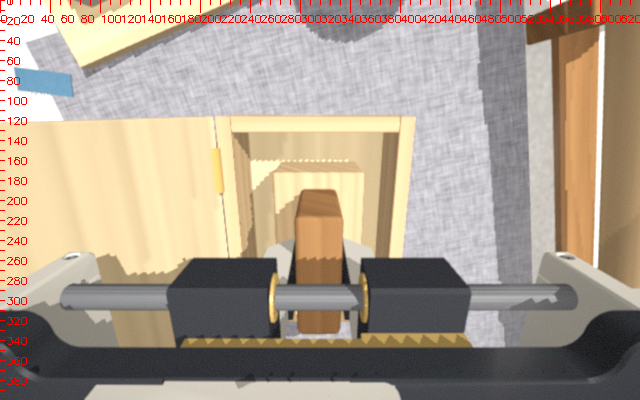

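The wrist view shows the core inside the mould, with its +x block edge at about rows 165–172 (columns 273–363) and gaps to the walls. I measure it in the mould frame.

```bash
python3 - <<'E'
from h import *
w=load("pics/wrist9.npz");crop(w,200,110,220,160,3,"pics/n1.png")
E
```

```text
(no output)
```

View pics/n1.png

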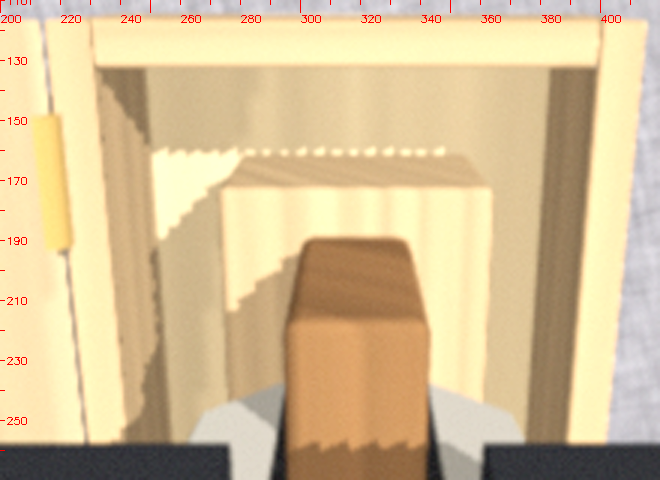

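```bash
python3 - <<'E'
from h import *
np.set_printoptions(precision=4,suppress=True)
w=load("pics/wrist9.npz")
W=lambda x,y:(200+(x+.5)/3-.5,110+(y+.5)/3-.5)
a=np.radians(-14);X=np.array([np.cos(a),np.sin(a)]);Y=np.array([-X[1],X[0]])
for n,pts,z in [("rim in",[(95,66),(597,66)],.06),("rim out",[(90,18),(647,20)],.06),("block top",[(222,186),(491,186)],.0707),("block bot",[(243,155),(455,155)],.0257),("grip top",[(288,320),(428,320)],.1257)]:
    for p in pts:
        q=onz(w,W(*p),z)[:2]-[.5622,.1713];print(n,np.array([q@X,q@Y]))
E
```

```text
rim in [0.0702 0.054 ]
rim in [ 0.07   -0.0543]
rim out [0.0802 0.0542]
rim out [ 0.0795 -0.0642]
block top [0.0461 0.0262]
block top [ 0.0459 -0.0309]
block bot [0.0449 0.0273]
block bot [ 0.0448 -0.0282]
grip top [0.0363 0.0084]
grip top [ 0.0363 -0.0135]
```

The rim reference checks to within 1 mm. The core is about +1 mm in x, -2 mm in y and 16 mm above the floor. I make a small correction and then settle.

send_rows:
  motion:
    - [[0.001, 0.001, -0.002, 0], [0.001, 0.001, -0.002, 0], [0.001, 0.001, -0.002, 0], [0.001, 0.001, -0.002, 0], [0.001, 0.001, -0.002, 0]]

```text
time: 10.25
tool_pos: [0.5635, 0.1715, 0.1212]
tool_rot: [-1.57, -0.003, 2.895]
contact_force: [0.3, -0.5, -2.7]
opening: 0.0236
```

```bash
python3 tgt.py;  python3 - <<'E'
from cell import read_camera
from h import *
for n in ["scene","side","wrist"]:
    c=read_camera(n); np.savez(f"pics/{n}10.npz",**c)
crop(load("pics/wrist10.npz"),200,110,220,160,3,"pics/p1.png")
crop(load("pics/scene10.npz"),180,120,250,190,3,"pics/p2.png")
E
```

```text
{'time': np.float64(10.25), 'qvel': array([-0.0023, -0.    , -0.001 , -0.0003, -0.0007, -0.    ]), 'tool_pos': array([0.5635, 0.1715, 0.1212]), 'tool_rot': array([-1.5703e+00, -2.7000e-03,  2.8953e+00]), 'contact_force': array([ 0.325 , -0.4853, -2.7201]), 'opening': np.float64(0.0236)}
shift [0.0012 0.     0.0005] twist -0.1106072832548648 tilt 0.1599285132115776 dz -0.0005843650842558695
```

View pics/p1.png

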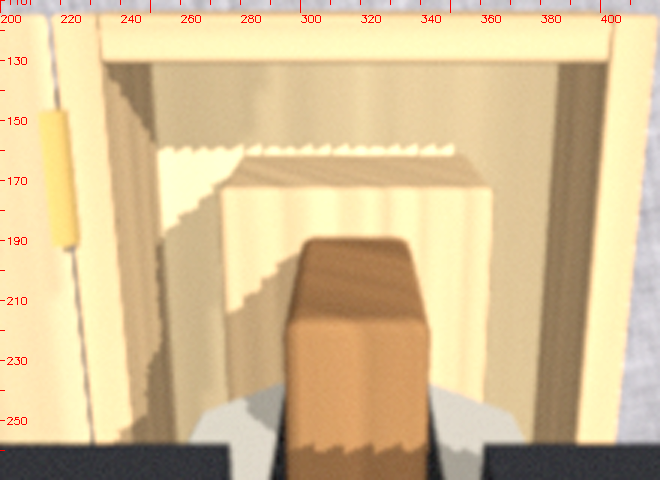

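View pics/p2.png

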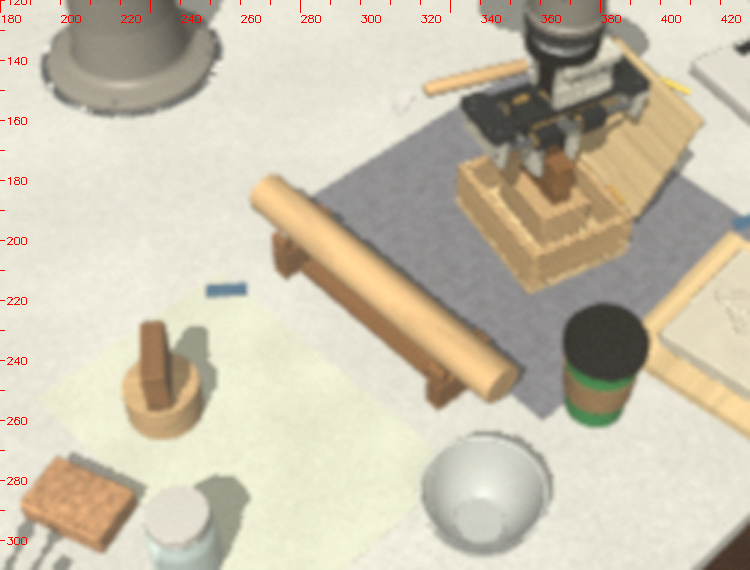

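The wrist view shows even gaps, with the block's columns 222–491 of the crop between walls at 103 and 608. The scene view shows the pin, round core and other things where they were, and the cover still back with its corner at (414,160). Handing in.

```bash
python3 - <<'E'
from cell import hand_in
print(hand_in())
E
```

```text
the job is handed in; nothing more can be done
None
```

I folded the cover back, gripped the oblong core by its bar, carried it over the rolling pin and handed in at about 10.3 s with it held inside the mould. The hand-in gave no verdict, so these are my own last checks:

| Check | Result |
|---|---|
| Cover angle | 120.7° from two cameras; its corner is at the same pixel in the final picture |
| Crossing the pin | underside at about 0.135 m (pin top 0.086 m) |
| Height of the core | underside about 14–15 mm above the mould floor, worked out from the tool height and the grasp |
| Centring | within about 1 mm each way: measured before a 1–2 mm correction, then confirmed by the tool position |
| Squareness and tilt | yaw error about 0.1°, tilt about 0.2°, both from the tool's reading |
| Grip | 23.6 mm opening on the 24 mm bar, carrying about 2.7 N |
| Other things | rolling pin, round core, sanding block, jar, bowl and cup look unmoved in the last scene view; the spatula is only partly in view there, and I measured none of them again |

**Disagreements:** the wrist picture gave the block and bar widths about 2–3 mm under the sizes given, which I put down to blurred edges. The arm settled 2–3 mm off target at times, and I corrected that before grasping and at the end.

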